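# Clear the specimen plate off the inspection microscope

## Task

Take the specimen plate off the inspection microscope: slide the red-knobbed hold-down bolt fully back, lift the plate by its orange tab straight up off its two locating dowels, keeping it level so that it does not bind, and lower it (do not drop it) flat onto the middle of the green rest pad, then let go. Leave the bolt back, do not bump the microscope's optical head or tilt the plate, and leave everything else on the bench where it is.

Things in the scene. Friction and masses are not known exactly. Their poses are not given: they have to be found in the camera images.
- scope: Fixed inspection microscope; origin on the table under its stage's centre; x points into it (its front is -x), its column stands at -y, z up. Grey base 16 mm thick: x -85 to 110, y -85 to 125 mm, and a leg to the column, x 20 to 100, down to y -240. Dark stage block x +-75, y -70 to 100, top at z = 55 mm. Two steel dowels, 8 mm diameter, 18 mm tall, on the stage at (x, y) = (45, 32) and (-45, -32). Column at (60, -200), 346 mm high.
- scope_head: Fixed optical head, origin and axes as scope: upright tube, radius up to 38 mm, about x = 60, y = 0 mm, from z = 138 to 352 mm; boom at z = 213 to 239 mm to the column at -y. Its front at x = 22 mm is just behind the plate's tab, leaving no room for a gripper upright over the tab: come in tilted 30 to 45 degrees from vertical, from the front (-x), fingers closing along y.
- bolt (a joint): Hold-down bolt, in m: 0 = shut (brass bar, 20 mm wide, 8 mm thick, overlaps the plate's edge by 10 mm, 2 mm above it, and blocks lifting), 0.025 = fully back (end stop); clear of the plate from 0.010. It slides toward +y of the scope, drags with about 2 N of friction and stays where it is left. Starts between 0 and 0.005.
- bolt_knob (a point): Centre of the bolt's red upright round knob, 16 mm diameter, 34 mm tall, standing on the brass bar; this point is 17 mm above the bar's top. In the scope frame: x = -30, y = 85 mm plus the joint value, z = 92 mm. Can be gripped from above, upright, fingers closing along the scope's y.
- stage_seat (a point): Centre of the stage's top face, where the middle of the plate's underside sits, z = 55 mm above the table; axes those of the scope.
- plate_tab (a point): Centre of the plate's orange upright lifting tab (24 mm along x, 12 along y, 44 tall) in the middle of a loose aluminium plate 120 x 100 x 10 mm (x, y, z), 0.27 to 0.44 kg, balanced under the tab; axes as the scope's while seated. This point is 22 mm above the plate's top, 32 above its underside. Two 9 mm holes take the dowels, which stand 8 mm proud: free once lifted 18 mm.
- plate: The specimen plate itself; origin at the centre of its underside, axes as for its tab.
- pad: Green rest pad fixed on the table, 140 mm (x) by 120 mm (y), 6 mm thick; origin at the centre of its underside, on the table.
- sample_tray: White open tray fixed on the table, 100 x 100 mm, 18 mm high, origin at the centre of its underside; not for the plate.
- puck: Black round specimen, 30 mm diameter, 18 mm high, in the white tray; leave alone. Origin: centre of its underside.
- loupe: Black round magnifier, 50 mm diameter, 20 mm high; leave alone. Origin: centre of its underside.
- tweezers: Steel tweezers, 120 mm long, 5 mm high, along x; leave alone. Origin: middle of the underside.
- oil: Small amber bottle, 34 mm diameter, 65 mm high; leave alone. Origin: centre of its underside.
- slide_box: Wooden slide box 90 x 120 x 35 mm; leave alone. Origin: centre of its underside.
- dish: Glass dish, 90 mm diameter, 18 mm high; leave alone. Origin: centre of its underside.
- pen: Red pen, 130 mm long, 11 mm thick, along x; leave alone. Origin: middle of the underside.
Things that resemble listed ones, but are neither listed nor needed, are in the scene too. Leave any blue or purple look-alike of the plate alone.

How it is judged:
By the outcome, as a careful person would: the job done as asked, in the order asked, and still so for the second after the job is handed in, with the robot touching nothing.
It also fails if it takes over 56 s, if anything falls off the work surface, if the arm or the gripper's body presses on something with over 40 N, if the wrist force passes 120 N, or if a joint passes its speed limit or range.

## Robot

A 6-joint arm with a two-finger parallel gripper is mounted at the origin on the work surface. World frame = base frame: x ahead of the robot, y to its left, z up, the work surface at z = 0. Lengths are in mm, angles in rad, forces in N, time in s.
With the tool pointing down it reaches from about 250 to 725 mm from the base axis. Payload 4 kg.
Tool frame: the origin (TCP) lies at the very end of the fingers, on their centre line; the grasp point (between the pads) lies 19 mm behind it; z points along the fingers, y is the line along which they close (so a half turn about z gives the same grasp; the last joint's range is limited). The gripper opens to 85 mm and grips with 20 to 120 N. Pads are 22 mm wide; open, the fingers measure 114 mm over their backs; the gripper's body (76 mm by 85 mm) begins 54 mm behind the grasp point. The pads swing forward as they close: fully open they stand 13 mm farther back than shut.
Start: joints at [-1.136, 0.241, 0.005, 1.335, 0, 1.571], TCP at [210.613, -453.477, 231.306] pointing down, gripper open.
Joint ranges: [-2.72, 2.72], [-1.05, 1.87], [-1.09, 1.28], [-1.99, 2.15], [-1.42, 1.44], [-3.14, 3.14]. Speed limits (rad/s): [2.79, 2.79, 3.14, 3.14, 3.14, 3.14].

## Interface

Orientations are given as a rotation vector (axis times angle).
In Python, from plant import observe, camera, hand_in gives the robot as it stands. The module is installed in compiled form; this text tells all that it offers.
- The arm moves only by the tool play_rows, never from a script. Its argument "increments" is a list of rows, each an object of numbers: "tx", "ty", "tz": the shift along the world's x, y, z in m; "yaw": the turn about the world's z in units of 6 degrees (1.0 is 6 degrees); "gripper": the opening in per cent of the stroke, from 0 (shut) to 100 (fully open). A call has 1 to 20 rows; each row shifts and turns the commanded pose from where the row before left it; what a row does not reach is not made up. A row lasts 1/10 s, in which the tool goes at most 50 mm and 8.59 degrees, less where a joint would pass 70% of its speed; a pose out of reach is approached as far as the arm can. A call is refused whole if a number of a shift passes 0.05 or a number of a turn 1, either way. A call with a gripper value outside its range is refused whole. The fingers move at their own pace and stop on an object; "force" is the grip in N (left out, the last holds). Time passes only in rows, so rows that do not move let the fingers close. It gives the time, the measured TCP pose, the force, the opening and the grip force at its end, in the units of the state.
- observe(): the state, without advancing time (a new reading comes with each control period).
- camera(name): name is "scene" or "top"; returns a dict with "frame" (400x640x3 uint8, red, green, blue), "range_z" (400x640 float32, mm along the optical axis (not along the pixel's ray), 0 where there is no reading), "intrinsics" (3x3 intrinsics, pixels), "k1" (the pictures are not rectified: a ray, as slopes to the right and down, at radius r is drawn at 1 + k1 r^2 times it, then the intrinsics apply), "view" (4x4, takes a point from world to camera coordinates). Camera axes: x right, y up, looking along -z (the intrinsics and any distortion apply to the point x, -y, -z); pixel columns grow to the right and rows downward; lengths in mm; the calibration is good to about 2 mm. A picture is of the moment at which its call begins.
- hand_in(): hands the job in; it is judged then, once.
The state is a dict: "t": time; "joints": joint angles; "qvel": joint speeds; "effort": joint torques, N m; "tcp_pos": TCP position; "orientation": TCP orientation; "contact_force": force on the tool from outside, world axes, zero at the start; "ft_torque": the same for the moment, N m; "opening": finger opening in mm; "finger_force": force on a finger pad.
Only numpy, scipy, OpenCV 4.12 (cv2) and the standard library are available. Lean on these libraries where they do the work, as an engineer would, in place of code of your own. Each camera call takes 0.05 s, during which the arm holds its last target. There are 200 camera calls.

## Working session

There is one attempt and no reset: what is moved stays moved. The work goes in short steps, Python scripts to look and compute and a tool call to move; the robot and the scene stay as the last step left them, time stands still between calls to the robot, and variables do not carry over. Pictures are saved under pics/ and viewed, at most 10 in all, crops included, and the job is handed in when it is done.

Besides the shell and the picture viewer there is one more tool, called by a JSON object that holds its "api" and its "payload". play_rows: Moves the arm, as the interface text tells. Its arguments: {"type":"object","properties":{"increments":{"type":"array"},"force":{"type":"number"}},"required":["increments"]}

```bash
mkdir -p pics; cat > h.py <<'E'
import numpy as np, cv2
from plant import observe, camera, hand_in
def cloud(c):
    K=np.array(c["intrinsics"]);z=c["range_z"].astype(float);h,w=z.shape
    u,v=np.meshgrid(np.arange(w),np.arange(h))
    p=np.stack([u,v],-1).reshape(-1,1,2).astype(float)
    n=cv2.undistortPoints(p,K,np.array([c["k1"],0,0,0,0],float)).reshape(h,w,2)
    P=np.stack([n[...,0]*z,-n[...,1]*z,-z,np.ones_like(z)],-1)
    W=P@np.linalg.inv(np.array(c["view"])).T
    W[z<=0]=np.nan
    return W[...,:3]
def snap(name):
    c=camera(name);return c["frame"],cloud(c),c
E
python3 - <<'E'
from h import *
for n in("scene","top"):
    f,W,c=snap(n); cv2.imwrite(f"pics/{n}0.png",f[...,::-1]); np.savez(f"{n}0.npz",f=f,W=W)
    print(n,c["k1"],np.linalg.inv(c["view"])[:3,3],-np.array(c["view"])[2,:3])
s=observe();print(s["tcp_pos"],s["orientation"],s["opening"],s["t"])
E
```

```text
scene -0.008314610902449013 [1257.94746892 -511.90662892 1014.27432655] [-0.54054595  0.37007327 -0.75555003]
top 0.02406696285138965 [ 337.68462091  -59.4274855  1301.66509913] [ 0.18672625  0.00872767 -0.98237322]
[ 210.37829783 -452.97850692  230.49904075] [-3.06587148e+00 -6.77192205e-01  6.68598760e-04] 85.29874048912788 0.1
```

View pics/scene0.png

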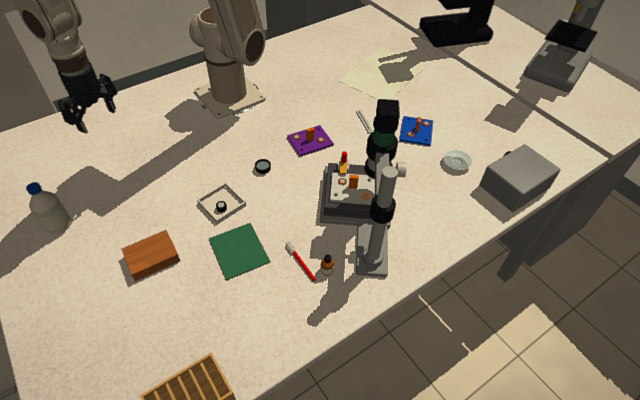

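View pics/top0.png

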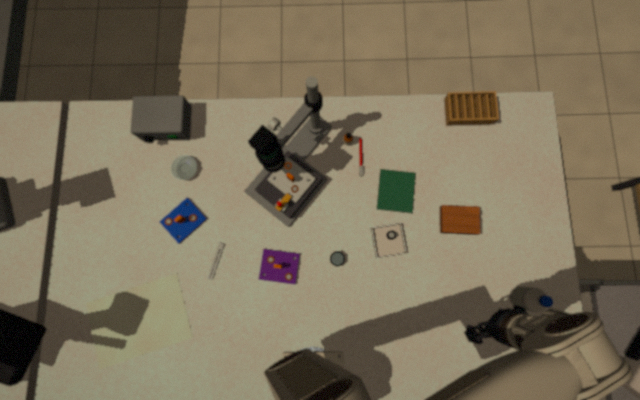

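Scene picture: the specimen plate (silver, orange tab at ~(353,182), red knob at (344,158)) lies on the microscope. The purple (310,138) and blue (417,130) look-alikes lie on the table; the instruction excludes them. The green pad is at (239,250) in scene and (396,191) in top. I'll measure next and enlarge the scope.

```bash
python3 - <<'E'
from h import *
for n,(u0,u1,v0,v1) in dict(scene=(290,430,90,280),top=(215,345,80,230)).items():
    d=np.load(n+"0.npz");f=d["f"];W=d["W"]
    hsv=cv2.cvtColor(f,cv2.COLOR_RGB2HSV);H,S,V=[hsv[...,i].astype(int) for i in range(3)]
    g=(H>60)&(H<90)&(S>100)&(W[...,2]<30)&(W[...,2]>-10)
    P=W[g];r=cv2.minAreaRect(P[:,:2].astype(np.float32));print(n,"pad",r,np.median(P[:,2]),g.sum())
    sub=np.zeros(g.shape,bool);sub[v0:v1,u0:u1]=1
    o=sub&(H>5)&(H<18)&(S>150)&(V>80);P=W[o&(W[...,2]>70)&(W[...,2]<125)];print("orange",len(P),np.nanmedian(P,0),P.min(0),P.max(0))
    o=sub&((H<4)|(H>175))&(S>150)&(V>80);P=W[o&(W[...,2]>70)];print("red",len(P),np.nanmedian(P,0),P.min(0),P.max(0))
    for lo,hi in((48,59),(61,69),(10,22)):
        m=sub&(W[...,2]>lo)&(W[...,2]<hi)
        P=W[m];print(lo,len(P),cv2.minAreaRect(P[:,:2].astype(np.float32)))
    for lo in range(120,370,20):
        P=W[sub&(W[...,2]>lo)&(W[...,2]<lo+20)]
        if len(P): print(lo,len(P),P.min(0)[:2].round(),P.max(0)[:2].round())
a=np.load("scene0.npz")["f"][95:285,285:435,::-1];b=np.load("top0.npz")["f"][100:230,230:350,::-1]
a=cv2.resize(a,(450,570),interpolation=2);b=cv2.resize(b,(348,377),interpolation=2)
o=np.zeros((570,798,3),np.uint8);o[:,:450]=a;o[:377,450:]=b;cv2.imwrite("pics/crop1.png",o)
E
```

```text
scene pad ((367.2696228027344, 304.04852294921875), (252.41250610351562, 1439.7733154296875), 18.283248901367188) 3.630243445003998 1969
orange 117 [637.73455597  57.34860365  92.00771062] [544.7738952   45.61141628  70.12374537] [648.36470797  96.25048084 109.27698923]
red 39 [553.51003723  87.5239329   99.25775369] [541.65042776  82.08221126  78.16803298] [558.17860205  97.37075915 108.06167293]
48 887 ((648.4195556640625, 146.5745391845703), (378.1336364746094, 518.7752075195312), 61.6022834777832)
61 931 ((697.5758666992188, 17.369171142578125), (134.4220733642578, 336.96173095703125), 50.58940505981445)
10 1630 ((624.1895751953125, 136.4204864501953), (462.5753479003906, 617.4564819335938), 57.50666046142578)
120 73 [652. -39.] [846.  78.]
140 136 [649. -39.] [845. 138.]
160 151 [641. -40.] [845. 133.]
180 63 [658. -40.] [845. 117.]
200 188 [648. -50.] [857. 126.]
220 685 [648. -50.] [856. 126.]
240 630 [639. -51.] [856. 140.]
260 224 [659. -39.] [845. 122.]
280 215 [658. -40.] [845. 118.]
300 243 [645. -39.] [846. 123.]
320 264 [637. -40.] [846. 107.]
340 590 [638. -40.] [845. 
[... 399 characters left out ...]

48 957 ((681.1139526367188, 20.286041259765625), (150.70428466796875, 319.2797546386719), 50.1431999206543)
61 930 ((670.9638671875, 22.342239379882812), (133.27874755859375, 298.5987243652344), 50.57261657714844)
10 1641 ((692.8531494140625, 60.374908447265625), (293.6714782714844, 398.63226318359375), 72.53568267822266)
120 22 [811. -36.] [822.  -8.]
140 66 [638. -37.] [824. 137.]
160 103 [639. -37.] [823. 133.]
180 1 [645.  98.] [645.  98.]
200 71 [636. -47.] [819. 134.]
220 566 [635. -48.] [821. 135.]
240 598 [636. -48.] [845. 142.]
260 81 [648. -37.] [825. 125.]
280 49 [646. -38.] [827. 116.]
300 92 [638. -35.] [827. 128.]
320 112 [636. -36.] [823. 140.]
340 560 [636. -37.] [834. 140.]
```

View pics/crop1.png

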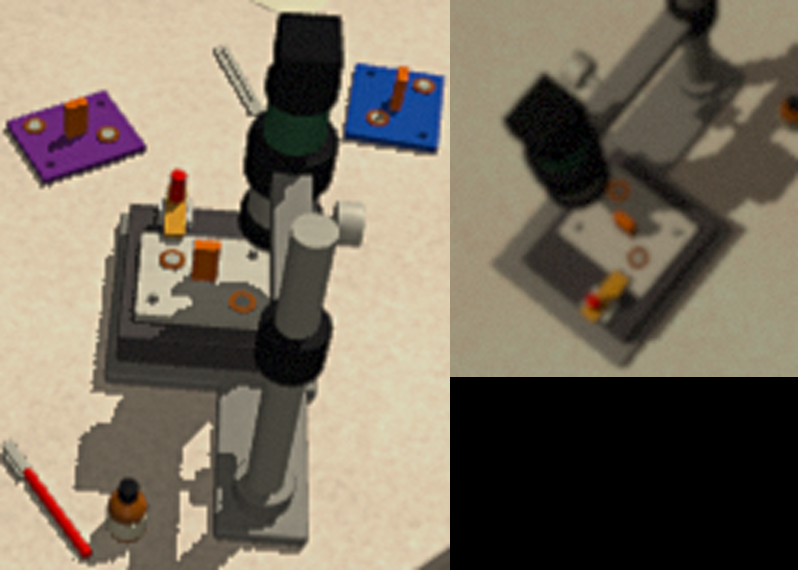

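Crop: silver plate with orange tab (crop ~(205,260)), two dowel rings, brass bar and red knob at (177,190). This is the specimen plate; the purple and blue ones sit on the bench. Next I'll fit the poses and the head's profile.

```bash
cat >> h.py <<'E'
def boxfit(P,lx,ly,a0):
    # fit rectangle lx x ly (x,y) centre+yaw to points by minAreaRect of trimmed set
    r=cv2.minAreaRect(P[:,:2].astype(np.float32));return [np.round(q,1) for q in r]
E
python3 - <<'E'
from h import *
from scipy.optimize import least_squares
for n in("scene","top"):
    d=np.load(n+"0.npz");f=d["f"];W=d["W"]
    hsv=cv2.cvtColor(f,cv2.COLOR_RGB2HSV);H,S,V=[hsv[...,i].astype(int) for i in range(3)]
    g=(H>60)&(H<95)&(S>80)&(np.abs(W[...,2]-6)<8)
    k,l,st,ce=cv2.connectedComponentsWithStats(g.astype(np.uint8));i=1+np.argmax(st[1:,4])
    P=W[l==i];print(n,"pad",boxfit(P,0,0,0),np.median(P,0),len(P))
    near=np.hypot(W[...,0]-637,W[...,1]-60)
    for nm,lo,hi,R in(("plate",62,69,85),("stage",51,59,140),("base",12,20,170)):
        m=(W[...,2]>lo)&(W[...,2]<hi)&(near<R)
        m=cv2.morphologyEx(m.astype(np.uint8),cv2.MORPH_OPEN,np.ones((2,2)))>0
        P=W[m];print(nm,len(P),boxfit(P,0,0,0),np.median(P[:,2]))
    yaw=np.radians(50.5);ex=np.array([np.cos(yaw),np.sin(yaw)]);ey=np.array([-ex[1],ex[0]])
    t=np.array([636,59.])
    for lo in range(112,360,12):
        m=(W[...,2]>lo)&(W[...,2]<lo+12);m=cv2.erode(m.astype(np.uint8),np.ones((1,1)))>0
        q=W[m][:,:2]-t;q=np.stack([q@ex,q@ey],1);s=(abs(q[:,1])<60)&(abs(q[:,0]-60)<70);q=q[s]
        if len(q)>4:print(lo,len(q),np.percentile(q,[2,50,98],axis=0).round().tolist())
E
```

```text
scene pad [array([ 605.5, -289.2]), array([118.9, 142.1]), np.float64(82.4)] [ 608.59653523 -291.17193161    3.62195361] 1968
plate 447 [array([659.6,  37. ]), array([116.9, 231. ]), np.float64(44.2)] 63.09129055478877
stage 470 [array([672. ,  11.6]), array([ 99.3, 303. ]), np.float64(51.3)] nan
base 446 [array([nan, nan]), array([0., 0.]), np.float64(0.0)] nan
136 30 [[24.0, -35.0], [36.0, -27.0], [51.0, -1.0]]
148 46 [[25.0, -36.0], [38.0, -25.0], [95.0, 5.0]]
160 60 [[25.0, -34.0], [35.0, -17.0], [92.0, 12.0]]
172 30 [[30.0, -28.0], [40.0, -21.0], [87.0, -6.0]]
184 23 [[31.0, -28.0], [40.0, -19.0], [86.0, -9.0]]
196 16 [[25.0, -35.0], [42.0, -28.0], [95.0, -9.0]]
208 57 [[22.0, -35.0], [38.0, -26.0], [94.0, -2.0]]
220 67 [[24.0, -52.0], [43.0, -28.0], [95.0, -11.0]]
232 203 [[23.0, -60.0], [57.0, -37.0], [91.0, -1.0]]
244 241 [[26.0, -37.0], [56.0, -21.0], [95.0, 17.0]]
256 76 [[35.0, -28.0], [56.0, -22.0], [83.0, -4.0]]
268 80 [[35.0, -27.0], [57.0, -22.0], [82.0, -6.0]]
280 62 [[35.0, -28.0], [58.0, -23.0], [82.0, -9.0]]
292 86 [[30.0, -31.0], [55.0, -26.0], [85.0, -3.0]]
304 7
[... 798 characters left out ...]
[29.0, -7.0], [32.0, 7.0], [38.0, 19.0]]
208 29 [[23.0, -48.0], [28.0, 12.0], [50.0, 37.0]]
220 45 [[22.0, -59.0], [42.0, 1.0], [104.0, 38.0]]
232 116 [[22.0, -60.0], [51.0, -47.0], [109.0, 36.0]]
244 205 [[24.0, -34.0], [40.0, 13.0], [83.0, 36.0]]
256 22 [[34.0, -15.0], [38.0, 9.0], [63.0, 26.0]]
268 25 [[34.0, -16.0], [39.0, 12.0], [53.0, 25.0]]
280 5 [[34.0, -7.0], [35.0, 6.0], [38.0, 13.0]]
292 17 [[31.0, -20.0], [35.0, 6.0], [62.0, 29.0]]
304 36 [[31.0, -17.0], [34.0, 3.0], [59.0, 30.0]]
316 42 [[35.0, -25.0], [36.0, 11.0], [71.0, 30.0]]
328 42 [[34.0, -26.0], [35.0, 7.0], [78.0, 30.0]]
340 269 [[35.0, -29.0], [56.0, 2.0], [83.0, 30.0]]
352 198 [[37.0, -27.0], [58.0, 1.0], [82.0, 28.0]]
```

{"api": "play_rows", "payload": {"increments": [{"tz":0.015,"yaw":1},{"tz":0.015,"yaw":1},{"tz":0.015,"yaw":1},{"tz":0.015,"yaw":1},{"tz":0.015,"yaw":1},{"tz":0.015,"yaw":1},{"tz":0.015,"yaw":1},{"tz":0.015,"yaw":1},{"tz":0.015,"yaw":1},{"tz":0.015,"yaw":1},{"tz":0.015,"yaw":1},{"tz":0.015,"yaw":1},{"tz":0.015,"yaw":1},{"tz":0.015,"yaw":1},{"tz":0.015,"yaw":1}]}}

```text
validation failed for argument at $.in...
```

```bash
cat > st.py <<'E'
from h import *
from scipy.spatial.transform import Rotation as R
s=observe();M=R.from_rotvec(s["orientation"]).as_matrix();z=M[:,2];y=M[:,1]
print("t",round(s["t"],2),"tcp",np.round(s["tcp_pos"],1),"j",np.round(s["joints"],3))
print("tilt",np.degrees(np.arccos(-z[2])).round(1),"az",np.degrees(np.arctan2(z[1],z[0])).round(1),"y az",np.degrees(np.arctan2(y[1],y[0])).round(1),"y elev",np.degrees(np.arcsin(y[2])).round(1),"F",np.round(s["contact_force"],1),"T",np.round(s["ft_torque"],2),"open",round(s["opening"],1),"grip",np.round(s["finger_force"],1))
E
python3 st.py
```

```text
t 0.1 tcp [ 210.4 -453.   230.5] j [-1.136  0.241  0.004  1.335 -0.     1.571]
tilt 0.1 az 115.6 y az -65.1 y elev -0.1 F [-0.5  0.1 -0.1] T [-0.    0.03 -0.05] open 85.3 grip 0.0
```

{"api": "play_rows", "payload": {"increments": [{"tx":0,"ty":0,"tz":0.015,"yaw":1,"gripper":100}]}}

```text
t: 0.2
tcp_pos: [209.8, -451.9, 243.9]
orientation: [-3.021, -0.84, 0.002]
contact_force: [-1.5, -0.2, -0.1]
opening: 85.3
finger_force: 0.0
```

{"api": "play_rows", "payload": {"increments": [{"tx":0,"ty":0,"tz":0.02,"yaw":1,"gripper":100},{"tx":0,"ty":0,"tz":0.02,"yaw":1,"gripper":100},{"tx":0,"ty":0,"tz":0.02,"yaw":1,"gripper":100},{"tx":0,"ty":0,"tz":0.02,"yaw":1,"gripper":100},{"tx":0,"ty":0,"tz":0.02,"yaw":1,"gripper":100},{"tx":0,"ty":0,"tz":0.02,"yaw":1,"gripper":100},{"tx":0,"ty":0,"tz":0.02,"yaw":1,"gripper":100},{"tx":0,"ty":0,"tz":0.02,"yaw":1,"gripper":100},{"tx":0,"ty":0,"tz":0.02,"yaw":1,"gripper":100},{"tx":0,"ty":0,"tz":0.02,"yaw":1,"gripper":100},{"tx":0,"ty":0,"tz":0.02,"yaw":1,"gripper":100},{"tx":0,"ty":0,"tz":0.02,"yaw":1,"gripper":100},{"tx":0,"ty":0,"tz":0.02,"yaw":1,"gripper":100},{"tx":0,"ty":0,"tz":0.02,"yaw":1,"gripper":100}]}}

```text
t: 1.6
tcp_pos: [210.0, -452.2, 520.8]
orientation: [1.681, 2.647, -0.006]
contact_force: [-12.5, 27.2, -1.3]
opening: 85.4
finger_force: 0.0
```

```bash
python3 st.py
```

```text
t 1.6 tcp [ 210.  -452.2  520.8] j [-1.136  0.361  0.947  2.15  -0.    -0.004]
tilt 0.4 az -65.2 y az 25.2 y elev -0.0 F [-12.5  27.2  -1.3] T [2.05 0.96 0.04] open 85.4 grip 0.0
```

{"api": "play_rows", "payload": {"increments": [{"tx":0,"ty":0,"tz":0.02,"yaw":0,"gripper":100},{"tx":0,"ty":0,"tz":0.02,"yaw":0,"gripper":100},{"tx":0,"ty":0,"tz":0.02,"yaw":0,"gripper":100}]}}

```text
t: 1.9
tcp_pos: [204.0, -439.2, 541.1]
orientation: [1.67, 2.613, -0.039]
contact_force: [-0.2, 0.7, -0.0]
opening: 85.7
finger_force: 0.0
```

```bash
python3 st.py
```

```text
t 1.9 tcp [ 204.  -439.2  541.1] j [-1.136e+00  3.140e-01  9.400e-01  2.149e+00 -0.000e+00  1.000e-03]
tilt 2.7 az -65.1 y az 24.8 y elev 0.0 F [-0.2  0.7 -0. ] T [ 0.01  0.06 -0.05] open 85.7 grip 0.0
```

{"api": "play_rows", "payload": {"increments": [{"tx":0,"ty":0,"tz":0.05,"yaw":0,"gripper":100},{"tx":0,"ty":0,"tz":0.05,"yaw":0,"gripper":100},{"tx":0,"ty":0,"tz":0.05,"yaw":0,"gripper":100},{"tx":0,"ty":0,"tz":0.05,"yaw":0,"gripper":100}]}}

```text
t: 2.3
tcp_pos: [190.6, -410.3, 605.6]
orientation: [1.6, 2.506, -0.156]
contact_force: [0.4, -0.3, 0.7]
opening: 85.4
finger_force: 0.0
```

```bash
python3 st.py
```

```text
t 2.3 tcp [ 190.6 -410.3  605.6] j [-1.136  0.203  0.976  2.149  0.     0.   ]
tilt 11.1 az -65.1 y az 24.9 y elev 0.0 F [ 0.4 -0.3  0.7] T [0.12 0.14 0.07] open 85.4 grip 0.0
```

Pressing against the wrist's range limit tilts the tool outward and the tilt stays. I'll continue.

{"api": "play_rows", "payload": {"increments": [{"tx":0,"ty":0,"tz":0.05,"yaw":0,"gripper":100},{"tx":0,"ty":0,"tz":0.05,"yaw":0,"gripper":100},{"tx":0,"ty":0,"tz":0.05,"yaw":0,"gripper":100},{"tx":0,"ty":0,"tz":0.05,"yaw":0,"gripper":100},{"tx":0,"ty":0,"tz":0.05,"yaw":0,"gripper":100},{"tx":0,"ty":0,"tz":0.05,"yaw":0,"gripper":100},{"tx":0,"ty":0,"tz":0.05,"yaw":0,"gripper":100},{"tx":0,"ty":0,"tz":0.05,"yaw":0,"gripper":100}]}}

```text
t: 3.1
tcp_pos: [176.8, -380.6, 719.7]
orientation: [1.458, 2.284, -0.361]
contact_force: [0.1, 0.0, -0.0]
opening: 85.6
finger_force: 0.0
```

```bash
python3 st.py
```

```text
t 3.1 tcp [ 176.8 -380.6  719.7] j [-1.136  0.097  1.16   2.149 -0.    -0.   ]
tilt 27.8 az -65.1 y az 24.9 y elev -0.0 F [ 0.1  0.  -0. ] T [ 0.47  0.16 -0.06] open 85.6 grip 0.0
```

{"api": "play_rows", "payload": {"increments": [{"tx":0,"ty":0,"tz":0.05,"yaw":0,"gripper":100},{"tx":0,"ty":0,"tz":0.05,"yaw":0,"gripper":100},{"tx":0,"ty":0,"tz":0.05,"yaw":0,"gripper":100},{"tx":0,"ty":0,"tz":0.04,"yaw":0,"gripper":100}]}}

```text
t: 3.5
tcp_pos: [171.8, -369.9, 771.0]
orientation: [1.389, 2.177, -0.446]
contact_force: [0.1, -1.2, 4.7]
opening: 85.6
finger_force: 0.0
```

```bash
python3 st.py; python3 - <<'E'
from h import *
# refine scope: tab & knob from saved clouds, plate edges
from scipy.optimize import least_squares
for n in("scene","top"):
    d=np.load(n+"0.npz");f=d["f"];W=d["W"]
    hsv=cv2.cvtColor(f,cv2.COLOR_RGB2HSV);H,S,V=[hsv[...,i].astype(int) for i in range(3)]
    m=(H>5)&(H<18)&(S>140)&(V>60)&(W[...,2]>76)&(W[...,2]<118)&(np.hypot(W[...,0]-637,W[...,1]-57)<35)
    P=W[m];print(n,"tab",len(P),P[:,2].max().round(1),cv2.minAreaRect(P[:,:2].astype(np.float32)),np.median(P,0).round(1))
    m=((H<5)|(H>174))&(S>140)&(V>60)&(W[...,2]>80)&(np.hypot(W[...,0]-550,W[...,1]-92)<30)
    P=W[m];print("knob",len(P),P[:,2].max().round(1),cv2.minAreaRect(P[:,:2].astype(np.float32)))
    m=(abs(W[...,2]-65)<4)&(np.hypot(W[...,0]-636,W[...,1]-58)<80)&(S<70)&(V>90)
    P=W[m];print("plate bright",len(P),cv2.minAreaRect(P[:,:2].astype(np.float32)))
E
```

```text
t 3.5 tcp [ 171.8 -369.9  771. ] j [-1.136  0.076  1.276  2.149 -0.    -0.   ]
tilt 35.6 az -65.1 y az 24.9 y elev -0.0 F [ 0.1 -1.2  4.7] T [0.39 0.14 0.01] open 85.6 grip 0.0
scene tab 84 109.3 ((638.2173461914062, 57.31212615966797), (22.17538070678711, 15.416784286499023), 50.57822036743164) [639.5  55.2  99.7]
knob 40 108.1 ((551.1669311523438, 89.53215789794922), (11.478404998779297, 15.2372407913208), 52.95241928100586)
plate bright 631 ((628.26708984375, 64.84933471679688), (119.6602783203125, 130.67076110839844), 50.51919174194336)
top tab 38 114.7 ((635.28759765625, 58.41206359863281), (24.408004760742188, 11.616255760192871), 50.61576461791992) [633.4  57.6 108.6]
knob 11 111.7 ((548.1052856445312, 93.20171356201172), (14.212882995605469, 6.005316734313965), 33.12068557739258)
plate bright 577 ((635.8197631835938, 59.31275177001953), (120.5448226928711, 99.97370147705078), 50.41801452636719)
```

{"api": "play_rows", "payload": {"increments": [{"tx":0.019,"ty":0.023,"tz":-0.015,"yaw":0.96,"gripper":50},{"tx":0.019,"ty":0.023,"tz":-0.015,"yaw":0.96,"gripper":50},{"tx":0.019,"ty":0.023,"tz":-0.015,"yaw":0.96,"gripper":50},{"tx":0.019,"ty":0.023,"tz":-0.015,"yaw":0.96,"gripper":50},{"tx":0.019,"ty":0.023,"tz":-0.015,"yaw":0.96,"gripper":50},{"tx":0.019,"ty":0.023,"tz":-0.015,"yaw":0.96,"gripper":50},{"tx":0.019,"ty":0.023,"tz":-0.015,"yaw":0.96,"gripper":50},{"tx":0.019,"ty":0.023,"tz":-0.015,"yaw":0.96,"gripper":50},{"tx":0.019,"ty":0.023,"tz":-0.015,"yaw":0.96,"gripper":50},{"tx":0.019,"ty":0.023,"tz":-0.015,"yaw":0.96,"gripper":50},{"tx":0.019,"ty":0.023,"tz":-0.015,"yaw":0.96,"gripper":50},{"tx":0.019,"ty":0.023,"tz":-0.015,"yaw":0.96,"gripper":50},{"tx":0.019,"ty":0.023,"tz":-0.015,"yaw":0.96,"gripper":50},{"tx":0.019,"ty":0.023,"tz":-0.015,"yaw":0.96,"gripper":50},{"tx":0.019,"ty":0.023,"tz":-0.015,"yaw":0.96,"gripper":50},{"tx":0.019,"ty":0.023,"tz":-0.015,"yaw":0.96,"gripper":50},{"tx":0.019,"ty":0.023,"tz":-0.015,"yaw":0.96,"gripper":50},{"tx":0.019,"ty":0.023,"tz":-0.015,"yaw":0.96,"gripper":50},{"tx":0.019,"ty":0.023,"tz":-0.015,"yaw":0.96,"gripper":50},{"tx":0.019,"ty":0.023,"tz":-0.015,"yaw":0.96,"gripper":50}]}}

```text
t: 5.5
tcp_pos: [552.6, 90.5, 469.5]
orientation: [-1.089, 2.316, 0.348]
contact_force: [-0.4, -0.0, 0.6]
opening: 42.9
finger_force: 0.0
```

```bash
python3 st.py
```

```text
t 5.5 tcp [552.6  90.5 469.5] j [-0.102  0.043  0.222  1.371  0.503 -0.882]
tilt 35.5 az 50.3 y az 140.3 y elev -0.0 F [-0.4 -0.   0.6] T [-0.44  0.37  0.01] open 42.9 grip 0.0
```

{"api": "play_rows", "payload": {"increments": [{"tx":0.004,"ty":0.008,"tz":-0.03,"yaw":0.03,"gripper":60},{"tx":0,"ty":0,"tz":-0.035,"yaw":0,"gripper":60},{"tx":0,"ty":0,"tz":-0.035,"yaw":0,"gripper":60},{"tx":0,"ty":0,"tz":-0.035,"yaw":0,"gripper":60},{"tx":0,"ty":0,"tz":-0.035,"yaw":0,"gripper":60},{"tx":0,"ty":0,"tz":-0.035,"yaw":0,"gripper":60},{"tx":0,"ty":0,"tz":-0.035,"yaw":0,"gripper":60},{"tx":0,"ty":0,"tz":-0.035,"yaw":0,"gripper":60},{"tx":0,"ty":0,"tz":-0.035,"yaw":0,"gripper":60},{"tx":0,"ty":0,"tz":0,"yaw":0,"gripper":60}]}}

```text
t: 6.5
tcp_pos: [551.7, 97.8, 154.1]
orientation: [-1.088, 2.327, 0.355]
contact_force: [-0.2, 0.3, 0.5]
opening: 51.2
finger_force: 0.0
```

```bash
python3 st.py; python3 - <<'E'
from h import *
f,W,c=snap("scene");np.savez("scene1.npz",f=f,W=W)
a=cv2.resize(f[90:230,270:430,::-1],(800,600)[:1]+(700,))[:600];cv2.imwrite("pics/s1.png",a)
E
```

```text
t 6.5 tcp [551.7  97.8 154.1] j [-0.085  0.181 -0.464  0.551  0.496 -0.864]
tilt 35.1 az 51.0 y az 140.3 y elev 0.5 F [-0.2  0.3  0.5] T [-0.39  0.4   0.02] open 51.2 grip 0.0
```

View pics/s1.png

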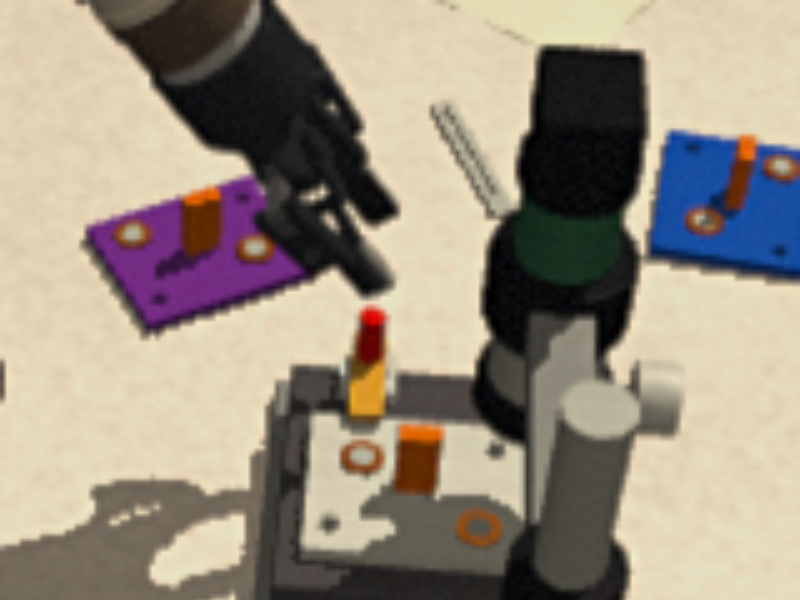

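Picture: the open fingers hang above and slightly behind the red knob (knob at ~(372,335) in the crop, finger tips at (390,210) and (380,285)). The path down is clear.

{"api": "play_rows", "payload": {"increments": [{"tx":0.005,"ty":0.001,"tz":-0.012,"yaw":0,"gripper":60},{"tx":0,"ty":0,"tz":-0.012,"yaw":0,"gripper":60},{"tx":0,"ty":0,"tz":-0.012,"yaw":0,"gripper":60},{"tx":0,"ty":0,"tz":-0.012,"yaw":0,"gripper":60},{"tx":0,"ty":0,"tz":-0.012,"yaw":0,"gripper":60},{"tx":0,"ty":0,"tz":-0.008,"yaw":0,"gripper":60},{"tx":0,"ty":0,"tz":0,"yaw":0,"gripper":60}]}}

```text
t: 7.25
tcp_pos: [561.7, 98.6, 92.9]
orientation: [-1.087, 2.316, 0.347]
contact_force: [-0.4, -0.2, -0.7]
opening: 51.0
finger_force: 0.0
```

```bash
python3 st.py
```

```text
t 7.25 tcp [561.7  98.6  92.9] j [-0.082  0.285 -0.534  0.363  0.495 -0.86 ]
tilt 35.5 az 50.2 y az 140.3 y elev -0.0 F [-0.4 -0.2 -0.7] T [-0.48  0.4   0.01] open 51.0 grip 0.0
```

{"api": "play_rows", "payload": {"increments": [{"tx":-0.004,"ty":0,"tz":-0.005,"yaw":0,"gripper":60},{"tx":0,"ty":0,"tz":-0.003,"yaw":0,"gripper":60},{"tx":0,"ty":0,"tz":0,"yaw":0,"gripper":5},{"tx":0,"ty":0,"tz":0,"yaw":0,"gripper":5},{"tx":0,"ty":0,"tz":0,"yaw":0,"gripper":5},{"tx":0,"ty":0,"tz":0,"yaw":0,"gripper":5},{"tx":0,"ty":0,"tz":0,"yaw":0,"gripper":5}], "force": 25}}

```text
t: 7.95
tcp_pos: [556.9, 98.8, 84.5]
orientation: [-1.087, 2.316, 0.349]
contact_force: [-2.9, -1.0, 4.0]
opening: 15.1
finger_force: 26.1
```

```bash
python3 st.py
```

```text
t 7.95 tcp [556.9  98.8  84.5] j [-0.083  0.292 -0.554  0.337  0.496 -0.861]
tilt 35.5 az 50.3 y az 140.3 y elev 0.0 F [-2.9 -1.   4. ] T [-0.1   0.66  0.31] open 15.1 grip 26.1
```

{"api": "play_rows", "payload": {"increments": [{"tx":-0.004,"ty":0.0033,"tz":0,"yaw":0,"gripper":5},{"tx":-0.004,"ty":0.0033,"tz":0,"yaw":0,"gripper":5},{"tx":-0.004,"ty":0.0033,"tz":0,"yaw":0,"gripper":5},{"tx":-0.004,"ty":0.0033,"tz":0,"yaw":0,"gripper":5},{"tx":0,"ty":0,"tz":0,"yaw":0,"gripper":5}]}}

```text
t: 8.45
tcp_pos: [540.4, 112.5, 84.4]
orientation: [-1.088, 2.316, 0.349]
contact_force: [-1.9, -1.2, 4.1]
opening: 15.2
finger_force: 26.2
```

{"api": "play_rows", "payload": {"increments": [{"tx":-0.0016,"ty":0.0013,"tz":0,"yaw":0,"gripper":5},{"tx":0,"ty":0,"tz":0,"yaw":0,"gripper":5}]}}

```text
t: 8.65
tcp_pos: [539.4, 113.3, 84.5]
orientation: [-1.088, 2.316, 0.348]
contact_force: [-1.0, -3.5, 4.8]
opening: 14.9
finger_force: 26.1
```

{"api": "play_rows", "payload": {"increments": [{"tx":-0.0016,"ty":0.0013,"tz":0,"yaw":0,"gripper":5},{"tx":0,"ty":0,"tz":0,"yaw":0,"gripper":5}]}}

```text
t: 8.85
tcp_pos: [538.0, 114.5, 84.4]
orientation: [-1.087, 2.316, 0.348]
contact_force: [-0.9, -3.1, 4.7]
opening: 15.1
finger_force: 26.2
```

{"api": "play_rows", "payload": {"increments": [{"tx":-0.0016,"ty":0.0013,"tz":0,"yaw":0,"gripper":5},{"tx":0,"ty":0,"tz":0,"yaw":0,"gripper":5}]}}

```text
t: 9.05
tcp_pos: [537.6, 114.9, 84.5]
orientation: [-1.087, 2.316, 0.343]
contact_force: [3.5, -3.5, 1.7]
opening: 14.8
finger_force: 26.0
```

{"api": "play_rows", "payload": {"increments": [{"tx":-0.0012,"ty":0.001,"tz":0,"yaw":0,"gripper":5},{"tx":0,"ty":0,"tz":0,"yaw":0,"gripper":5}]}}

```text
t: 9.25
tcp_pos: [537.5, 114.9, 84.5]
orientation: [-1.086, 2.316, 0.339]
contact_force: [6.7, -6.3, -2.0]
opening: 14.9
finger_force: 25.8
```

```bash
python3 st.py
```

```text
t 9.25 tcp [537.5 114.9  84.5] j [-0.045  0.255 -0.613  0.293  0.476 -0.821]
tilt 35.4 az 49.7 y az 140.1 y elev -0.3 F [ 6.7 -6.3 -2. ] T [-1.49 -0.61 -0.98] open 14.9 grip 25.8
```

{"api": "play_rows", "payload": {"increments": [{"tx":0,"ty":0,"tz":0,"yaw":0,"gripper":50},{"tx":0,"ty":0,"tz":0,"yaw":0,"gripper":50},{"tx":0,"ty":0,"tz":0,"yaw":0,"gripper":50},{"tx":0,"ty":0,"tz":0.01,"yaw":0,"gripper":50},{"tx":0,"ty":0,"tz":0.015,"yaw":0,"gripper":50},{"tx":0,"ty":0,"tz":0.02,"yaw":0,"gripper":50},{"tx":0,"ty":0,"tz":0.02,"yaw":0,"gripper":50},{"tx":0.015,"ty":-0.016,"tz":0,"yaw":0,"gripper":50},{"tx":0.015,"ty":-0.017,"tz":0,"yaw":0,"gripper":50},{"tx":0.015,"ty":-0.017,"tz":0,"yaw":0,"gripper":50},{"tx":0.015,"ty":-0.017,"tz":0,"yaw":0,"gripper":50},{"tx":0.015,"ty":-0.017,"tz":0,"yaw":0,"gripper":50},{"tx":0,"ty":0,"tz":0,"yaw":0,"gripper":50}]}}

```text
t: 10.55
tcp_pos: [612.2, 31.0, 150.2]
orientation: [-1.085, 2.316, 0.345]
contact_force: [-0.8, -0.6, -0.2]
opening: 43.0
finger_force: 0.0
```

```bash
python3 st.py; python3 - <<'E'
from h import *
yaw=np.radians(50.5);ex=np.array([np.cos(yaw),np.sin(yaw)]);ey=np.array([-ex[1],ex[0]])
f,W,c=snap("scene");cv2.imwrite("pics/s2.png",cv2.resize(f[90:230,270:430,::-1],(680,595)))
hsv=cv2.cvtColor(f,cv2.COLOR_RGB2HSV);H,S,V=[hsv[...,i].astype(int) for i in range(3)]
m=((H<5)|(H>174))&(S>140)&(V>60)&(W[...,2]>80)&(np.hypot(W[...,0]-535,W[...,1]-100)<35)
P=W[m];r=cv2.minAreaRect(P[:,:2].astype(np.float32));print("knob",len(P),r, (np.array(r[0])-[551.2,89.5])@ey)
E
```

```text
t 10.55 tcp [612.2  31.  150.2] j [-0.206  0.312 -0.296  0.637  0.538 -0.992]
tilt 35.5 az 50.0 y az 140.2 y elev -0.1 F [-0.8 -0.6 -0.2] T [-0.43  0.4   0.02] open 43.0 grip 0.0
knob 33 ((532.6275024414062, 103.4708023071289), (11.740586280822754, 17.218605041503906), 54.137611389160156) 23.217518758490417
```

View pics/s2.png

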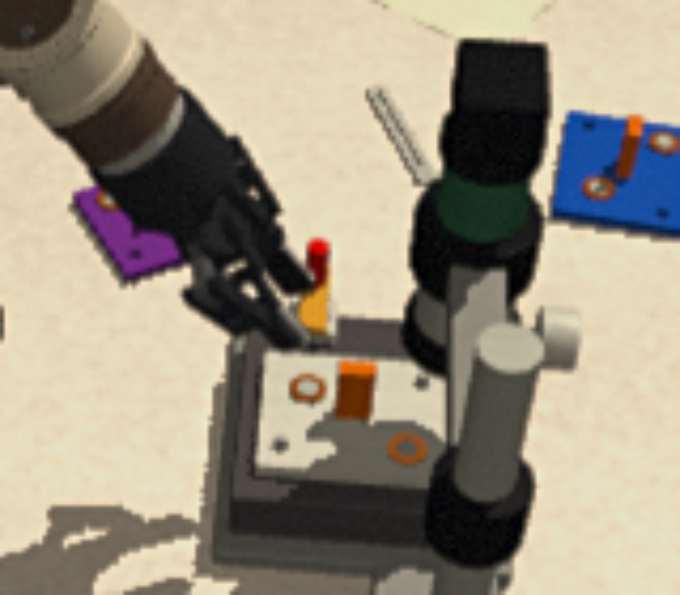

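Picture: the bolt is back (knob at (318,255), bar off the plate), and the fingers are in front of the tab (355,390). Advancing along the tool axis.

{"api": "play_rows", "payload": {"increments": [{"tx":0.0025,"ty":0.003,"tz":-0.006,"yaw":0.04,"gripper":50},{"tx":0.0025,"ty":0.003,"tz":-0.006,"yaw":0,"gripper":50},{"tx":0.0025,"ty":0.003,"tz":-0.006,"yaw":0,"gripper":50},{"tx":0.0025,"ty":0.003,"tz":-0.006,"yaw":0,"gripper":50},{"tx":0.0025,"ty":0.003,"tz":-0.006,"yaw":0,"gripper":50},{"tx":0.0025,"ty":0.003,"tz":-0.006,"yaw":0,"gripper":50},{"tx":0.0025,"ty":0.003,"tz":-0.006,"yaw":0,"gripper":50},{"tx":0.0025,"ty":0.003,"tz":-0.006,"yaw":0,"gripper":50},{"tx":0.0025,"ty":0.003,"tz":-0.006,"yaw":0,"gripper":50},{"tx":0.0025,"ty":0.003,"tz":-0.006,"yaw":0,"gripper":50},{"tx":0,"ty":0,"tz":0,"yaw":0,"gripper":50}]}}

```text
t: 11.7
tcp_pos: [634.6, 63.2, 87.9]
orientation: [-1.093, 2.316, 0.351]
contact_force: [-0.5, 0.8, -0.3]
opening: 43.0
finger_force: 0.0
```

```bash
python3 st.py
```

```text
t 11.7 tcp [634.6  63.2  87.9] j [-0.138  0.42  -0.33   0.466  0.518 -0.926]
tilt 35.4 az 50.7 y az 140.6 y elev 0.1 F [-0.5  0.8 -0.3] T [-0.38  0.32  0.04] open 43.0 grip 0.0
```

{"api": "play_rows", "payload": {"increments": [{"tx":0.0035,"ty":0.002,"tz":-0.005,"yaw":0,"gripper":50},{"tx":0.004,"ty":0.0025,"tz":-0.005,"yaw":0,"gripper":50},{"tx":0,"ty":0,"tz":0,"yaw":0,"gripper":5},{"tx":0,"ty":0,"tz":0,"yaw":0,"gripper":5},{"tx":0,"ty":0,"tz":0,"yaw":0,"gripper":5},{"tx":0,"ty":0,"tz":0,"yaw":0,"gripper":5},{"tx":0,"ty":0,"tz":0,"yaw":0,"gripper":5},{"tx":0,"ty":0,"tz":0,"yaw":0,"gripper":5}], "force": 20}}

```text
t: 12.5
tcp_pos: [642.1, 67.7, 79.1]
orientation: [-1.093, 2.315, 0.351]
contact_force: [-1.4, 2.3, -0.6]
opening: 11.5
finger_force: 24.7
```

```bash
python3 st.py
```

```text
t 12.5 tcp [642.1  67.7  79.1] j [-0.129  0.442 -0.323  0.444  0.515 -0.915]
tilt 35.5 az 50.6 y az 140.6 y elev 0.1 F [-1.4  2.3 -0.6] T [-0.04  0.58  0.33] open 11.5 grip 24.7
```

{"api": "play_rows", "payload": {"increments": [{"tx":-0.0005,"ty":0.0004,"tz":0,"yaw":0,"gripper":5},{"tx":0,"ty":0,"tz":0,"yaw":0,"gripper":2},{"tx":0,"ty":0,"tz":0,"yaw":0,"gripper":2},{"tx":0,"ty":0,"tz":0.002,"yaw":0,"gripper":2},{"tx":0,"ty":0,"tz":0.002,"yaw":0,"gripper":2},{"tx":0,"ty":0,"tz":0,"yaw":0,"gripper":2}], "force": 70}}

```text
t: 13.1
tcp_pos: [641.7, 67.4, 82.8]
orientation: [-1.092, 2.316, 0.349]
contact_force: [-0.2, 1.0, -2.9]
opening: 10.9
finger_force: 68.2
```

```bash
python3 st.py
```

```text
t 13.1 tcp [641.7  67.4  82.8] j [-0.128  0.436 -0.321  0.453  0.513 -0.914]
tilt 35.4 az 50.5 y az 140.5 y elev 0.0 F [-0.2  1.  -2.9] T [-0.6   0.72  0.09] open 10.9 grip 68.2
```

{"api": "play_rows", "payload": {"increments": [{"tx":0,"ty":0,"tz":0.0025,"yaw":0,"gripper":2},{"tx":0,"ty":0,"tz":0.0025,"yaw":0,"gripper":2},{"tx":0,"ty":0,"tz":0.0025,"yaw":0,"gripper":2},{"tx":0,"ty":0,"tz":0.0025,"yaw":0,"gripper":2},{"tx":0,"ty":0,"tz":0.0025,"yaw":0,"gripper":2},{"tx":0,"ty":0,"tz":0.0025,"yaw":0,"gripper":2},{"tx":0,"ty":0,"tz":0.0025,"yaw":0,"gripper":2},{"tx":0,"ty":0,"tz":0.0025,"yaw":0,"gripper":2},{"tx":0,"ty":0,"tz":0.002,"yaw":0,"gripper":2},{"tx":0,"ty":0,"tz":0,"yaw":0,"gripper":2}]}}

```text
t: 14.1
tcp_pos: [642.3, 67.6, 105.6]
orientation: [-1.093, 2.314, 0.349]
contact_force: [-0.1, 0.1, -3.0]
opening: 10.8
finger_force: 68.2
```

```bash
cat > pl.py <<'E'
from h import *
import sys
cx,cy,zl,zh=map(float,sys.argv[1:5])
for n in("scene","top"):
    f,W,c=snap(n);hsv=cv2.cvtColor(f,cv2.COLOR_RGB2HSV)
    m=(abs(W[...,2]-(zl+zh)/2)<(zh-zl)/2)&(np.hypot(W[...,0]-cx,W[...,1]-cy)<78)&(hsv[...,1]<70)&(hsv[...,2]>70)
    m=cv2.erode(m.astype(np.uint8),np.ones((2,2)))>0
    P=W[m]
    if len(P)<30: print(n,len(P));continue
    A=np.c_[P[:,:2]-P[:,:2].mean(0),np.ones(len(P))]
    k=np.ones(len(P),bool)
    for _ in range(4):
        s=np.linalg.lstsq(A[k],P[k,2],rcond=None)[0];e=A@s-P[:,2];k=abs(e)<2.5
    print(n,len(P),k.sum(),"slope deg",np.degrees(s[:2]).round(2),"z",s[2].round(1),[np.round(q,1) for q in cv2.minAreaRect(P[k][:,:2].astype(np.float32))])
E
python3 st.py; python3 pl.py 635 59 78 100
```

```text
t 14.1 tcp [642.3  67.6 105.6] j [-0.128  0.405 -0.297  0.506  0.514 -0.914]
tilt 35.5 az 50.5 y az 140.5 y elev -0.0 F [-0.1  0.1 -3. ] T [-0.81  0.63 -0.03] open 10.8 grip 68.2
scene 670 486 slope deg [-0.26 -0.42] z 88.8 [array([640.9,  55. ]), array([113.5,  97.6]), np.float64(50.3)]
top 208 139 slope deg [-0.37 -0.69] z 92.0 [array([629.8,  58.2]), array([114.5,  91.7]), np.float64(47.7)]
```

{"api": "play_rows", "payload": {"increments": [{"tx":-0.004,"ty":-0.005,"tz":0,"yaw":0,"gripper":2},{"tx":-0.008,"ty":-0.0096,"tz":0,"yaw":0,"gripper":2},{"tx":-0.01,"ty":-0.012,"tz":0,"yaw":0,"gripper":2},{"tx":-0.01,"ty":-0.012,"tz":0,"yaw":0,"gripper":2},{"tx":-0.01,"ty":-0.012,"tz":0,"yaw":0,"gripper":2},{"tx":-0.01,"ty":-0.012,"tz":0.003,"yaw":0,"gripper":2},{"tx":-0.008,"ty":-0.01,"tz":0.008,"yaw":0,"gripper":2},{"tx":-0.004,"ty":-0.008,"tz":0.012,"yaw":0,"gripper":2},{"tx":0,"ty":-0.008,"tz":0.014,"yaw":0,"gripper":2},{"tx":0,"ty":-0.01,"tz":0.014,"yaw":0,"gripper":2},{"tx":0,"ty":-0.01,"tz":0.014,"yaw":0,"gripper":2},{"tx":0,"ty":-0.01,"tz":0.01,"yaw":0,"gripper":2}]}}

```text
t: 15.4
tcp_pos: [577.5, -52.6, 181.4]
orientation: [-1.091, 2.315, 0.347]
contact_force: [0.4, -0.5, -3.6]
opening: 10.7
finger_force: 68.3
```

```bash
python3 st.py
```

```text
t 15.4 tcp [577.5 -52.6 181.4] j [-0.385  0.28  -0.239  0.839  0.586 -1.201]
tilt 35.5 az 50.3 y az 140.5 y elev -0.1 F [ 0.4 -0.5 -3.6] T [-0.78  0.64 -0.06] open 10.7 grip 68.3
```

{"api": "play_rows", "payload": {"increments": [{"tx":0.002,"ty":-0.008,"tz":0,"yaw":-0.3,"gripper":2},{"tx":0.002,"ty":-0.013,"tz":0,"yaw":-0.6,"gripper":2},{"tx":0.002,"ty":-0.014,"tz":0,"yaw":-0.6,"gripper":2},{"tx":0.002,"ty":-0.014,"tz":0,"yaw":-0.6,"gripper":2},{"tx":0.002,"ty":-0.014,"tz":0,"yaw":-0.6,"gripper":2},{"tx":0.002,"ty":-0.014,"tz":0,"yaw":-0.6,"gripper":2},{"tx":0.002,"ty":-0.014,"tz":0,"yaw":-0.6,"gripper":2},{"tx":0.002,"ty":-0.014,"tz":0,"yaw":-0.6,"gripper":2},{"tx":0.002,"ty":-0.014,"tz":0,"yaw":-0.6,"gripper":2},{"tx":0.002,"ty":-0.014,"tz":0,"yaw":-0.6,"gripper":2},{"tx":0.002,"ty":-0.014,"tz":0,"yaw":-0.6,"gripper":2},{"tx":0.002,"ty":-0.014,"tz":0,"yaw":-0.6,"gripper":2},{"tx":0.002,"ty":-0.014,"tz":0,"yaw":-0.6,"gripper":2},{"tx":0.002,"ty":-0.014,"tz":0,"yaw":-0.6,"gripper":2},{"tx":0.002,"ty":-0.014,"tz":0,"yaw":-0.6,"gripper":2},{"tx":0.002,"ty":-0.014,"tz":0,"yaw":-0.6,"gripper":2},{"tx":0.002,"ty":-0.013,"tz":0,"yaw":-0.4,"gripper":2},{"tx":0.002,"ty":-0.007,"tz":0,"yaw":0,"gripper":2},{"tx":0,"ty":0,"tz":0,"yaw":0,"gripper":2}]}}

```text
t: 17.3
tcp_pos: [613.3, -288.6, 179.3]
orientation: [0.17, 2.518, -0.053]
contact_force: [0.1, 1.1, -3.2]
opening: 10.8
finger_force: 68.4
```

```bash
python3 st.py; python3 pl.py 603 -288 155 180
```

```text
t 17.3 tcp [ 613.3 -288.6  179.3] j [-0.544  0.256 -0.32   0.417  0.233 -0.339]
tilt 35.4 az -7.6 y az 82.3 y elev 0.0 F [ 0.1  1.1 -3.2] T [0.16 1.03 0.02] open 10.8 grip 68.4
scene 1139 973 slope deg [-0.03 -0.1 ] z 162.8 [array([ 607.8, -290. ]), array([ 97.9, 120.2]), np.float64(82.3)]
top 406 314 slope deg [-0.37 -0.29] z 165.9 [array([ 602.6, -288.9]), array([ 97.5, 117. ]), np.float64(82.5)]
```

{"api": "play_rows", "payload": {"increments": [{"tx":-0.0005,"ty":0.0005,"tz":-0.008,"yaw":0,"gripper":2},{"tx":0,"ty":0,"tz":-0.012,"yaw":0,"gripper":2},{"tx":0,"ty":0,"tz":-0.013,"yaw":0,"gripper":2},{"tx":0,"ty":0,"tz":-0.013,"yaw":0,"gripper":2},{"tx":0,"ty":0,"tz":-0.013,"yaw":0,"gripper":2},{"tx":0,"ty":0,"tz":-0.013,"yaw":0,"gripper":2},{"tx":0,"ty":0,"tz":-0.013,"yaw":0,"gripper":2},{"tx":0,"ty":0,"tz":-0.013,"yaw":0,"gripper":2},{"tx":0,"ty":0,"tz":-0.013,"yaw":0,"gripper":2},{"tx":0,"ty":0,"tz":-0.012,"yaw":0,"gripper":2},{"tx":0,"ty":0,"tz":-0.008,"yaw":0,"gripper":2},{"tx":0,"ty":0,"tz":-0.006,"yaw":0,"gripper":2},{"tx":0,"ty":0,"tz":-0.004,"yaw":0,"gripper":2},{"tx":0,"ty":0,"tz":0,"yaw":0,"gripper":2}]}}

```text
t: 18.8
tcp_pos: [613.3, -287.2, 38.6]
orientation: [0.169, 2.518, -0.053]
contact_force: [-0.2, 0.4, -4.0]
opening: 11.2
finger_force: 68.5
```

```bash
python3 st.py
```

```text
t 18.8 tcp [ 613.3 -287.2   38.6] j [-0.541  0.462 -0.48   0.051  0.232 -0.338]
tilt 35.4 az -7.6 y az 82.3 y elev 0.0 F [-0.2  0.4 -4. ] T [ 0.16  1.05 -0.01] open 11.2 grip 68.5
```

{"api": "play_rows", "payload": {"increments": [{"tx":-0.0005,"ty":-0.001,"tz":-0.002,"yaw":0,"gripper":2},{"tx":0,"ty":0,"tz":-0.002,"yaw":0,"gripper":2},{"tx":0,"ty":0,"tz":-0.002,"yaw":0,"gripper":2},{"tx":0,"ty":0,"tz":0,"yaw":0,"gripper":2}]}}

```text
t: 19.2
tcp_pos: [612.9, -288.4, 33.0]
orientation: [0.169, 2.518, -0.054]
contact_force: [-0.1, -0.0, -3.9]
opening: 11.1
finger_force: 68.5
```

{"api": "play_rows", "payload": {"increments": [{"tx":0,"ty":0,"tz":-0.001,"yaw":0,"gripper":2},{"tx":0,"ty":0,"tz":0,"yaw":0,"gripper":2}]}}

```text
t: 19.4
tcp_pos: [613.0, -288.5, 32.1]
orientation: [0.169, 2.518, -0.054]
contact_force: [1.0, 0.7, -3.6]
opening: 11.2
finger_force: 68.5
```

{"api": "play_rows", "payload": {"increments": [{"tx":0,"ty":0,"tz":-0.001,"yaw":0,"gripper":2},{"tx":0,"ty":0,"tz":0,"yaw":0,"gripper":2}]}}

```text
t: 19.6
tcp_pos: [613.0, -288.4, 31.0]
orientation: [0.169, 2.518, -0.054]
contact_force: [-0.2, -0.4, -4.8]
opening: 10.6
finger_force: 68.5
```

{"api": "play_rows", "payload": {"increments": [{"tx":0,"ty":0,"tz":-0.001,"yaw":0,"gripper":2},{"tx":0,"ty":0,"tz":0,"yaw":0,"gripper":2}]}}

```text
t: 19.8
tcp_pos: [613.1, -288.5, 30.1]
orientation: [0.169, 2.518, -0.054]
contact_force: [0.8, -0.3, -4.1]
opening: 10.9
finger_force: 68.6
```

{"api": "play_rows", "payload": {"increments": [{"tx":0,"ty":0,"tz":-0.001,"yaw":0,"gripper":2},{"tx":0,"ty":0,"tz":0,"yaw":0,"gripper":2}]}}

```text
t: 20.0
tcp_pos: [613.7, -288.7, 30.2]
orientation: [0.168, 2.516, -0.054]
contact_force: [-0.9, 0.4, 1.2]
opening: 11.2
finger_force: 69.2
```

Contact with the pad. Releasing and backing off along the tool axis.

{"api": "play_rows", "payload": {"increments": [{"tx":0,"ty":0,"tz":0,"yaw":0,"gripper":20},{"tx":0,"ty":0,"tz":0,"yaw":0,"gripper":35},{"tx":0,"ty":0,"tz":0,"yaw":0,"gripper":50},{"tx":0,"ty":0,"tz":0,"yaw":0,"gripper":50},{"tx":0,"ty":0,"tz":0,"yaw":0,"gripper":50},{"tx":-0.003,"ty":0.0004,"tz":0.004,"yaw":0,"gripper":50},{"tx":-0.006,"ty":0.001,"tz":0.008,"yaw":0,"gripper":50},{"tx":-0.01,"ty":0.001,"tz":0.014,"yaw":0,"gripper":50},{"tx":-0.012,"ty":0.002,"tz":0.017,"yaw":0,"gripper":50},{"tx":-0.012,"ty":0.002,"tz":0.017,"yaw":0,"gripper":50},{"tx":-0.012,"ty":0.002,"tz":0.02,"yaw":0,"gripper":50},{"tx":-0.012,"ty":0.002,"tz":0.03,"yaw":0,"gripper":50},{"tx":-0.012,"ty":0.002,"tz":0.03,"yaw":0,"gripper":50},{"tx":-0.012,"ty":0.002,"tz":0.03,"yaw":0,"gripper":50},{"tx":-0.012,"ty":0,"tz":0.03,"yaw":0,"gripper":50},{"tx":-0.012,"ty":0,"tz":0.03,"yaw":0,"gripper":50},{"tx":0,"ty":0,"tz":0,"yaw":0,"gripper":50}]}}

```text
t: 21.7
tcp_pos: [498.9, -275.7, 266.1]
orientation: [0.167, 2.508, -0.062]
contact_force: [0.5, -0.0, 0.9]
opening: 42.6
finger_force: 0.0
```

```bash
python3 st.py; python3 pl.py 603 -288 9 23; python3 - <<'E'
from h import *
f,W,c=snap("scene");cv2.imwrite("pics/s3.png",cv2.resize(f[80:300,110:440,::-1],(795,530)))
E
```

```text
t 21.7 tcp [ 498.9 -275.7  266.1] j [-0.661 -0.027 -0.403  0.631  0.296 -0.441]
tilt 36.0 az -8.1 y az 82.3 y elev -0.3 F [ 0.5 -0.   0.9] T [ 0.1   0.53 -0.02] open 42.6 grip 0.0
scene 1080 866 slope deg [ 0.14 -0.32] z 13.7 [array([ 608.3, -289.6]), array([ 97.2, 118.8]), np.float64(82.9)]
top 685 444 slope deg [-0.55 -0.1 ] z 16.6 [array([ 602.7, -290.2]), array([ 96.8, 116.1]), np.float64(82.6)]
```

View pics/s3.png

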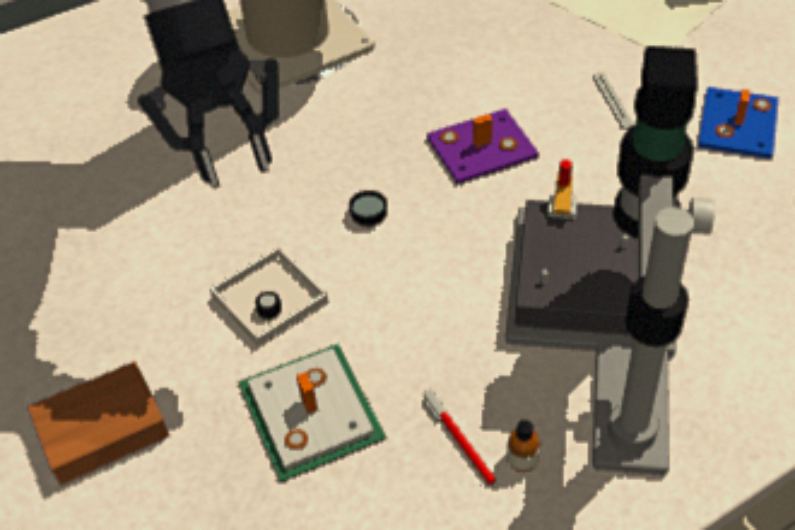

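The plate lies flat, centred and aligned on the green pad at (312,410). The bolt is back (565,190), nothing else has moved, and the gripper is clear.

```bash
python3 -c "
from plant import hand_in
print(hand_in())"
```

```text
the job is handed in; nothing more can be done
None
```

The job is handed in: the bolt is fully back, the plate was lifted level off its dowels and set flat and centred (within about 2 mm) on the green pad, and the last picture showed nothing else moved (about 22 s on the robot's clock).

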